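Set the click stop of the drilling jig and push the heat sink up to it

ROBOT

A 7-joint arm with a two-finger parallel gripper is mounted at the origin on the work surface. World frame = base frame: x ahead of the robot, y to its left, z up, the work surface at z = 0. Lengths are in m, angles in rad, forces in N, time in s.
With the tool pointing down it reaches from about 0.425 to 0.975 m from the base axis. Payload 16.7 kg.
Tool frame: the origin (TCP) lies between the finger pads; the fingertips stand 25 mm ahead of it and the grasp point (between the pads) lies 6 mm ahead of it; z points along the fingers, y is the line along which they close (so a half turn about z gives the same grasp; the last joint's range is limited). The gripper opens to 85 mm and grips with 20 to 120 N. Pads are 22 mm wide; open, the fingers measure 114 mm over their backs; the gripper's body (76 mm by 85 mm) begins 54 mm behind the grasp point. The pads swing forward as they close: fully open they stand 13 mm farther back than shut.
Start: joints at [-1.464, 0.426, 0.074, 1.606, -0.034, 1.111, -0.067], TCP at [0.171, 0.653, 0.256] pointing down, gripper open.
Joint ranges: [-2.85, 2.85], [-0.5, 2.14], [-1.23, 1.37], [0.21, 2.46], [-1.02, 4.16], [0.16, 2.05], [-2.73, 2.73]. Speed limits (rad/s): [1.89, 1.89, 2.39, 2.39, 3.01, 3.01, 3.01].

INTERFACE

Orientations are given as a unit quaternion [w, x, y, z].
In Python, from rig import status, vision, workorder gives the robot as it stands.
- The arm moves only by the tool step_arm, never from a script. Its argument "targets" is a list of rows, each an object with "hand": the finger opening in mm, from 0 to 85.4; "delta_pos": the shift along the world's x, y, z in mm, a list of three; "rotation": the turn, a rotation vector about the world's x, y, z in rad, a list of three. A call has 1 to 20 rows; each row is the pose to reach, as a shift and turn from the pose commanded when the call began; what a row does not reach only later rows make up. A row lasts 1/8 s, in which the tool goes at most 62.5 mm and 10.7 degrees, less where a joint would pass 70% of its speed; a pose out of reach is approached as far as the arm can. A call with a gripper value outside its range is refused whole. The fingers move at their own pace and stop on an object; "squeeze" is the grip in N (left out, the last holds). Time passes only in rows, so rows that repeat a pose let the fingers close. It gives the time, the measured TCP pose, the force, the opening and the grip force at its end, in the units of the state.
- status.sense(): the state, without advancing time (a new reading comes with each control period).
- vision.capture(name): name is "side" or "top"; returns (picture, depth): 400x640x3 uint8, red, green, blue; 400x640 float32, m along the optical axis (not along the pixel's ray), 0 where there is no reading.
- vision.camera_info(name): a dict with "mtx" (3x3 intrinsics, pixels), "k1" (the pictures are not rectified: a ray, as slopes to the right and down, at radius r is drawn at 1 + k1 r^2 times it, then the intrinsics apply), "R" (3x3) and "t" (3): a world point X has camera coordinates R X + t. Camera axes: x right, y down, z forward; pixel columns grow to the right and rows downward; lengths in m; the calibration is good to about 2 mm. A picture is of the moment at which its call begins. camera_info takes no time and is no camera call.
- workorder.sign_off(): hands the job in; it is judged then, once.
Trained networks look in the newest picture that a camera, given by its name, has taken for a name from the list of things; names that differ only in an ending like _2 or _b are one class to them, and where a whole thing is asked for, a point or a joint stands for the part that bears it (a point fixed in the world has none). Each returns a list of dicts, best first, with "p" (0 to 1); they miss things now and then, are a little off and sometimes report something else, mostly with a low value. They report only what shows in the picture. A call takes as long as a camera call. They do not tell look-alikes from the thing itself.
- vision.boxes_of(name, camera): "location" ([row, column] in pixels, amid what is visible of it).
- vision.mark_of(name, camera): "location" ([row, column] in pixels: a listed point, or the origin of a listed thing).
The state is a dict: "time_s": time; "q": joint angles; "qvel": joint speeds; "joint_torque": joint torques, N m; "position": TCP position; "orientation": TCP orientation; "wrist_force": force on the tool from outside, world axes, zero at the start; "wrist_torque": the same for the moment, N m; "grip_width": finger opening in m; "finger_force": force on a finger pad.
Only numpy, scipy, OpenCV 4.12 (cv2) and the standard library are available. Lean on these libraries where they do the work, as an engineer would, in place of code of your own. Each camera call takes 0.05 s, during which the arm holds its last target. There are 200 camera calls.

TASK

First push the sliding stop by itself along its rail, away from the heat sink, until its sprung pin clicks over the low hump and drops into the notch of the index block, but not over the high tooth beyond. Then gently push the heat sink along its channel until its end touches the stop, with the stop still in the notch. Push with the fingers only: lift neither the heat sink nor the pin, leave everything else on the bench where it is, and finish clear.

Things in the scene. Friction and masses are not known exactly. Their poses are not given: they have to be found in the camera images.
- jig: Dark green plate 170 x 460 x 12 mm, fixed; origin under its centre, y along the rail, the way stop and heat sink are pushed, z up. Channel for the heat sink on jig x = -45 mm (floor z 12 mm, lips 43 mm apart inside, 4 mm thick, tops at z 20 mm). Steel rail on jig x = 22 mm (14 mm wide, top z 28 mm; blocks at its ends, y = +-222 mm, top z 34 mm). The pin travels along jig x = 62 mm.
- stop (a joint): Travel of the sliding stop along the rail, m, growing to jig +y, 0 to 0.23; the pin is at jig y = value - 0.030. Friction about 1.5 N; it stays where left. Passing the low hump takes about 5 N, then the force dips as the pin drops into the notch; climbing the steep tooth beyond takes 11 to 18 N.
- pin (a joint): Height of the sprung pin above its lowest position, m: 0 on the way and in the notch, 0.004 on top of the low hump, 0.009 on top of the tooth. It is carried by the stop.
- stop_push (a point): Point on the flat rear face (facing jig -y) of the aluminium stop's block, above the rail, at jig z = 50 mm. The block is 46 mm wide (jig x), 36 mm long (jig y), from z = 15 to 68 mm. Push here towards jig +y; the fingertip must stay above the rail (z over 28 mm).
- stop_contact (a point): Point on the same flat rear face where the stop's arm (10 mm thick, z = 16 to 50 mm) spans the channel, on the channel's centre line: the face that the heat sink must touch. Its axes are parallel to the jig's.
- pin_tip (a point): Lowest point of the pin's ball end (ball 10 mm across), in the middle of the stop's length. The pin's knob, 16 mm across, tops out 73 mm above the bench when down.
- index_block: Dark steel block 24 x 46 mm fixed on the plate under the pin's path; its place along the rail varies. Origin at its underside, at the notch's middle; axes as the jig's. Low hump (24 mm above its underside) 6 mm to the -y side of the notch, steep tooth (29 mm high) on the +y side. The pin has about 0.5 mm play in the notch.
- sink_mid (a point): Centre of the loose heat sink: finned bare aluminium, 40 mm wide (jig x), 60 mm long (jig y), 30 mm tall, 160 g, lying fins up in the channel; axes nearly the jig's.
- sink_front (a point): Centre of the heat sink's +y end face, which must meet the stop (15 mm above the channel floor).
- sink_rear (a point): Centre of the heat sink's -y end face, where to push it (15 mm above the channel floor).
- mug: Bystander: white mug, 80 mm across, 90 mm tall; origin at its underside
- screw_jar: Bystander: glass jar with steel cap, 64 mm across, 80 mm tall; origin at its underside
- spool: Bystander: solder spool lying flat, 62 mm across, 40 mm tall; origin at its underside
- screwdriver: Bystander: screwdriver with yellow handle, lying flat
- meter: Bystander: hand-held grey meter, 85 x 160 x 35 mm; origin at its underside
- project_box: Bystander: bare aluminium box, 70 x 110 x 45 mm; origin at its underside
- dial_knob: Bystander: small black knob, 26 mm across, 16 mm tall, standing loose on the jig's plate, on the pin's side, 40 mm from the rail's line and near the plate's -y end; origin at its underside
- sink: The heat sink itself, origin at the centre of its underside.
Not all that is in view belongs to the job. What is shaped like the sink but purple is not meant.

How it is judged:
By the outcome, as a careful person would: the job done as asked, in the order asked, and still so for the second after the job is handed in, with the robot touching nothing.
It also fails if it takes over 64 s, if anything falls off the work surface, if the arm or the gripper's body presses on something with over 40 N, if the wrist force passes 120 N, or if a joint passes its speed limit or range.

## Working session

There is one attempt and no reset: what is moved stays moved. The work goes in short steps, Python scripts to look and compute and a tool call to move; the robot and the scene stay as the last step left them, time stands still between calls to the robot, and variables do not carry over. Pictures are saved under pics/ and viewed, at most 10 in all, crops included, and the job is handed in when it is done.

Besides the shell and the picture viewer there is one more tool, called after ">>>" as name(argument=value, ...) on one line, values as JSON. step_arm: Moves the arm, as the interface text tells. Its arguments: {"type":"object","properties":{"targets":{"type":"array","items":{"type":"object","properties":{"hand":{"type":"number"},"delta_pos":{"type":"array","items":{"type":"number"}},"rotation":{"type":"array","items":{"type":"number"}}}}},"squeeze":{"type":"number"}},"required":["targets"]}

```bash
mkdir -p pics
cat > h.py <<'E'
import numpy as np, cv2
from rig import status, vision, workorder
def ray(cam,rc):
    c=vision.camera_info(cam);K=np.array(c["mtx"]);R=np.array(c["R"]);t=np.array(c["t"])
    d=cv2.undistortPoints(np.array([[[rc[1],rc[0]]]],float),K,np.array([c["k1"],0,0,0,0.]))[0,0]
    return -R.T@t, R.T@np.array([d[0],d[1],1.])
def onz(cam,rc,z):
    o,d=ray(cam,rc); return o+d*(z-o[2])/d[2]
def dep(cam,rc,D):
    o,d=ray(cam,rc); r,c=int(round(rc[0])),int(round(rc[1])); w=D[max(r-1,0):r+2,max(c-1,0):c+2]; w=w[w>0]
    return o+d*np.median(w) if w.size else None
def tri(a,b):
    (o1,d1),(o2,d2)=a,b; d1=d1/np.linalg.norm(d1);d2=d2/np.linalg.norm(d2)
    s=np.linalg.lstsq(np.c_[d1,-d2],o2-o1,rcond=None)[0]; p=o1+d1*s[0];q=o2+d2*s[1]; return (p+q)/2,np.linalg.norm(p-q)
E
python3 - <<'E'
from h import *
np.set_printoptions(precision=4,suppress=True)
D={}
for c in("side","top"):
    p,D[c]=vision.capture(c); cv2.imwrite(f"pics/{c}0.png",p[:,:,::-1])
    print(c,ray(c,(200,320)))
for n in["jig","stop_push","stop_contact","pin_tip","index_block","sink_mid","sink_front","sink_rear","dial_knob","mug","screw_jar","spool","meter","project_box","screwdriver"]:
    for c in("top","side"):
        for m in vision.mark_of(n,c)[:2]:
            print(n,c,np.round(m["location"],1),round(m["p"],2),dep(c,m["location"],D[c]))
s=status.sense();print(s["time_s"],s["position"],s["orientation"],s["wrist_force"],s["grip_width"])
E
```

```text
side (array([ 0.4478, -0.872 ,  1.2011]), array([ 0.0982,  0.6054, -0.7898]))
top (array([ 0.3114, -0.0035,  1.418 ]), array([ 0.1796,  0.0014, -0.9838]))
jig top [204.3 316.8] 0.66 [0.5485 0.0069 0.0521]
jig top [193.6 320.3] 0.29 [ 0.5831 -0.0018  0.0295]
jig side [213.7 311.4] 0.69 [ 0.558  -0.0127  0.0129]
jig side [242.1 344.5] 0.42 [ 0.6408 -0.1485  0.0274]
stop_push top [194.1 320.2] 0.75 [ 0.5818 -0.0016  0.0293]
stop_push top [210.4 373.8] 0.74 [ 0.5402 -0.1529  0.0259]
stop_push side [201.7 319.5] 0.81 [0.5877 0.0002 0.0545]
stop_push side [210.8 295.5] 0.39 [ 0.5068 -0.0088  0.0358]
stop_contact top [215.5 321.4] 0.85 [ 0.5187 -0.0066  0.0455]
stop_contact side [209.9 295.8] 0.63 [ 0.5081 -0.0078  0.0392]
pin_tip top [177.6 374.2] 0.51 [ 0.6336 -0.1528  0.0292]
pin_tip top [244.2 472. ] 0.25 [ 0.4516 -0.4211  0.0411]
pin_tip side [196.4 326.3] 0.57 [0.6129 0.0157 0.0575]
index_block top [188.7 271.7] 0.7 [0.5955 0.1364 0.0185]
index_block top [193.3 321.5] 0.26 [ 0.5842 -0.0052  0.029 ]
index_block side [198.6 328.1] 0.73 [0.6178 0.0097 0.0523]
index_block side [175.3 316.
[... 1160 characters left out ...]
] 0.83 [ 0.5788 -0.4744  0.0787]
spool top [247.6 472.8] 0.55 [ 0.4424 -0.4231  0.0408]
spool top [185.4 271.4] 0.29 [0.6026 0.1365 0.0304]
spool side [347.1 296.6] 0.61 [ 0.4496 -0.4523  0.04  ]
meter top [135.3 395.4] 0.87 [ 0.7573 -0.2114  0.0367]
meter side [258.7 386.2] 0.78 [ 0.749  -0.2354  0.0412]
meter side [175.4 360.6] 0.4 [0.7465 0.095  0.0452]
project_box top [134.6 273.8] 0.8 [0.7466 0.1347 0.046 ]
screwdriver top [262.3 175.3] 0.56 [0.381  0.399  0.0017]
screwdriver top [177.9 375.4] 0.44 [ 0.6334 -0.1565  0.0267]
screwdriver side [134.7 248.7] 0.61 [0.3805 0.4042 0.0061]
1.6 [0.1708 0.653  0.2563] [-0.      0.1276  0.9918 -0.0001] [ 0.3824  0.2738 -0.3663] 0.08557859859433188
```

View pics/top0.png

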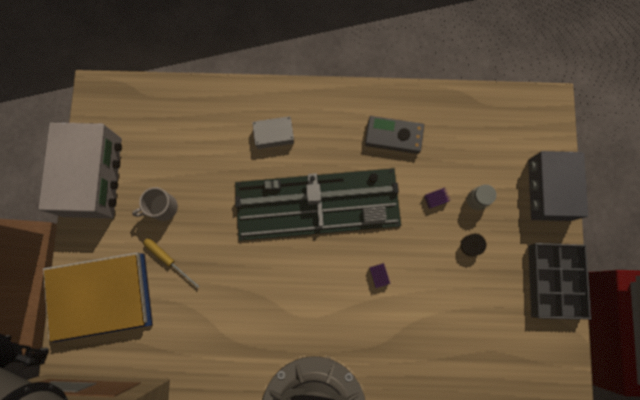

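View pics/side0.png

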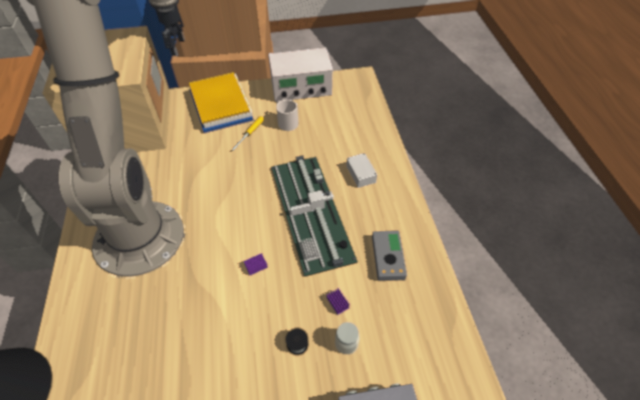

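The top view shows the jig at about (318, 204). The stop is at (315, 195), the index block at (272, 186), the sink at (375, 214) and the knob at (372, 178). The purple decoys are at (436, 199) and (379, 275). The side view shows the same layout, with jig +y roughly along world +y. Next I'll fit the jig pose.

```bash
cat > fit.py <<'E'
from h import *
np.set_printoptions(precision=4,suppress=True)
def cloud(cam):
    P,D=vision.capture(cam); c=vision.camera_info(cam);K=np.array(c["mtx"]);R=np.array(c["R"]);t=np.array(c["t"])
    v,u=np.mgrid[:400,:640]; d=cv2.undistortPoints(np.stack([u,v],-1).reshape(-1,1,2).astype(float),K,np.array([c["k1"],0,0,0,0.]))[:,0]
    z=D.ravel(); X=(np.c_[d*z[:,None],z]-t)@R
    return P,X.reshape(400,640,3),D
def ortho(cam,P,o,yaw,z,s=0.0008,hx=.11,hy=.26):
    # picture: cols = jig y, rows = -jig x (up = +x)
    c=vision.camera_info(cam);W,H=int(2*hy/s),int(2*hx/s)
    r,q=np.mgrid[:H,:W]; jy=q*s-hy; jx=hx-r*s
    X=np.stack([o[0]+np.cos(yaw)*jx-np.sin(yaw)*jy,o[1]+np.sin(yaw)*jx+np.cos(yaw)*jy,np.full(jx.shape,z)],-1).reshape(-1,3)
    R=np.array(c["R"]); px=cv2.projectPoints(X,cv2.Rodrigues(R)[0],np.array(c["t"]),np.array(c["mtx"]),np.array([c["k1"],0,0,0,0.]))[0].reshape(H,W,2).astype(np.float32)
    return cv2.remap(P,px[...,0],px[...,1],cv2.INTER_CUBIC)
def tojig(X,o,yaw):
    d=X[...,:2]-o; return np.stack([np.cos(yaw)*d[...,0]+np.sin(yaw)*d[...,1],-np.sin(yaw)*d[...,0]+np.cos(yaw)*d[...,1],X[...,2]],-1)
E
python3 - <<'E'
from fit import *
res={}
for cam in("top","side"):
    P,X,D=cloud(cam)
    m=(D>0)&(X[...,2]>.006)&(X[...,2]<.09)&(np.abs(X[...,0]-.555)<.13)&(np.abs(X[...,1])<.27)
    n,l,st,_=cv2.connectedComponentsWithStats(m.astype(np.uint8)); k=1+np.argmax(st[1:,4]); m=l==k
    low=m&(X[...,2]<.018)
    # silhouette of plate: rays intersected with z=.012
    p=np.argwhere(low); Q=np.array([onz(cam,a,.012)[:2] for a in p])
    rc=cv2.minAreaRect((Q*1000).astype(np.float32)); print(cam,rc)
    b=np.array(rc[0])/1000; box=cv2.boxPoints(rc); e=[box[1]-box[0],box[2]-box[1]]; e=max(e,key=np.linalg.norm); e=e*np.sign(e[1]); yaw=np.arctan2(-e[0],e[1])
    print("o",b,"yaw",yaw); res[cam]=(b,yaw,X,m,P)
o=np.mean([res[c][0] for c in res],0); yaw=np.mean([res[c][1] for c in res]); print(o,yaw)
for c in res:
    J=tojig(res[c][2],o,yaw)[res[c][3]]
    def rep(n,s): 
        q=J[s]; print(c,n,len(q),*(np.percentile(q,[2,50,98],axis=0) if len(q) else []))
    x,y,z=J.T
    rep("stop blk",(z>.058)&(np.abs(x-.022)<.03))
    rep("knobpin",(z>.055)&(x>.05))
    rep("arm",(z>.04)&(z<.056)&(x<-.01)&(y>-.06))
    rep("sink",(z>.03)&(z<.05)&(x<-.02)&(y<-.07))
    rep("index",(z>.02)&(z<.04)&(x>.045)&(y>0.05))
    rep("rail",(z>.022)&(z<.032)&(abs(x-.022)<.02)&(abs(y)>.05))
    rep("dial",(z>.02)&(z<.04)&(x>.045)&(y<-.1))
im=ortho("top",res["top"][4],o,yaw,.03,s=.00068); cv2.imwrite("pics/o1.png",np.clip(im[:,:,::-1].astype(float)*1.8,0,255).astype(np.uint8)); print(im.shape)
E
```

```text
Traceback (most recent call last):
  File "h.py", line 8, in onz
    o,d=ray(cam,rc); return o+d*(z-o[2])/d[2]
        ~~~^^^^^^^^
  File "h.py", line 4, in ray
    c=vision.camera_info(cam);K=np.array(c["mtx"]);R=np.array(c["R"]);t=np.array(c["t"])
ValueError: time passes only in moves, steps and waits
```

```bash
sed -i 's/^def ray/import functools\n@functools.lru_cache\ndef info(cam): return vision.camera_info(cam)\ndef ray/; s/c=vision.camera_info(cam)/c=info(cam)/' h.py; sed -i 's/vision.camera_info(cam)/info(cam)/' fit.py
cat > run.py <<'E'
from fit import *
res={}
for cam in("top","side"):
    P,X,D=cloud(cam)
    m=(D>0)&(X[...,2]>.006)&(X[...,2]<.09)&(np.abs(X[...,0]-.555)<.13)&(np.abs(X[...,1])<.27)
    n,l,st,_=cv2.connectedComponentsWithStats(m.astype(np.uint8)); k=1+np.argmax(st[1:,4]); m=l==k
    C=ray(cam,(0,0))[0]; A=X[m&(X[...,2]<.018)]; Q=(C+(A-C)*((.012-C[2])/(A[:,2]-C[2]))[:,None])[:,:2]
    rc=cv2.minAreaRect((Q*1000).astype(np.float32)); print(cam,rc)
    b=np.array(rc[0])/1000; box=cv2.boxPoints(rc); e=[box[1]-box[0],box[2]-box[1]]; e=max(e,key=np.linalg.norm); e=e*np.sign(e[1]); yaw=np.arctan2(-e[0],e[1])
    print("o",b,"yaw",yaw); res[cam]=(b,yaw,X,m,P)
o=np.mean([res[c][0] for c in res],0); yaw=np.mean([res[c][1] for c in res]); print(o,yaw)
for c in res:
    J=tojig(res[c][2],o,yaw)[res[c][3]]
    def rep(n,s):
        q=J[s]; print(c,n,len(q),*(np.percentile(q,[2,50,98],axis=0) if len(q) else []))
    x,y,z=J.T
    rep("stop blk",(z>.058)&(np.abs(x-.022)<.03))
    rep("knobpin",(z>.055)&(x>.05))
    rep("arm",(z>.04)&(z<.056)&(x<-.01)&(y>-.06))
    rep("sink",(z>.03)&(z<.05)&(x<-.02)&(y<-.07))
    rep("index",(z>.02)&(z<.04)&(x>.045)&(y>0.05))
    rep("rail",(z>.022)&(z<.032)&(abs(x-.022)<.02)&(abs(y)>.05))
    rep("dial",(z>.02)&(z<.04)&(x>.045)&(y<-.1))
im=ortho("top",res["top"][4],o,yaw,.03,s=.00068); cv2.imwrite("pics/o1.png",np.clip(im[:,:,::-1].astype(float)*1.8,0,255).astype(np.uint8)); print(im.shape)
E
python3 run.py
```

```text
top ((560.6732788085938, 9.093276977539062), (179.74008178710938, 474.327392578125), 6.562891006469727)
o [0.5607 0.0091] yaw 0.11454405
side ((557.0294189453125, 3.8202056884765625), (175.49192810058594, 464.2060241699219), 6.377362251281738)
o [0.557  0.0038] yaw 0.11130592
[0.5589 0.0065] 0.112924986
top stop blk 240 [-0.0002 -0.0075  0.0594] [0.0226 0.01   0.0686] [0.0499 0.0271 0.0744]
top knobpin 80 [ 0.0512 -0.0014  0.0556] [0.0619 0.0094 0.0628] [0.0765 0.0209 0.0774]
top arm 71 [-0.0663 -0.0083  0.0424] [-0.0384 -0.0035  0.0497] [-0.0117  0.0012  0.0548]
top sink 212 [-0.0637 -0.184   0.0307] [-0.0411 -0.1542  0.0409] [-0.024  -0.1252  0.0479]
top index 131 [0.0494 0.1018 0.0201] [0.0601 0.1217 0.0317] [0.0735 0.2033 0.0389]
top rail 549 [ 0.0142 -0.216   0.0225] [ 0.0219 -0.0554  0.0285] [0.0301 0.2159 0.0318]
top dial 71 [ 0.0484 -0.2093  0.0201] [ 0.0586 -0.1631  0.0293] [ 0.075  -0.1319  0.0348]
side stop blk 157 [-0.0028 -0.0116  0.0589] [0.0207 0.0051 0.067 ] [0.0495 0.0254 0.0729]
side knobpin 49 [ 0.051  -0.0039  0.0555] [0.0595 0.0043 0.0614] [0.0739 0.0193 0.0746]
side arm 73 [-0.0676 -0.0117  0.0404] [-0.0405 -0.0079  0.0482] [-0.0112  0.0007  0.0544]
side sink 152 [-0.0662 -0.1872  0.0305] [-0.0434 -0.1592  0.0403] [-0.0266 -0.1273  0.0464]
side index 76 [0.0475 0.0981 0.022 ] [0.0579 0.114  0.0313] [0.0708 0.1444 0.0388]
side rail 370 [ 0.0082 -0.2292  0.0229] [ 0.0195 -0.0759  0.0283] [0.0287 0.2182 0.0318]
side dial 51 [ 0.0463 -0.176   0.021 ] [ 0.0578 -0.168   0.0275] [ 0.0695 -0.1545  0.0331]
(323, 764, 3)
```

View pics/o1.png

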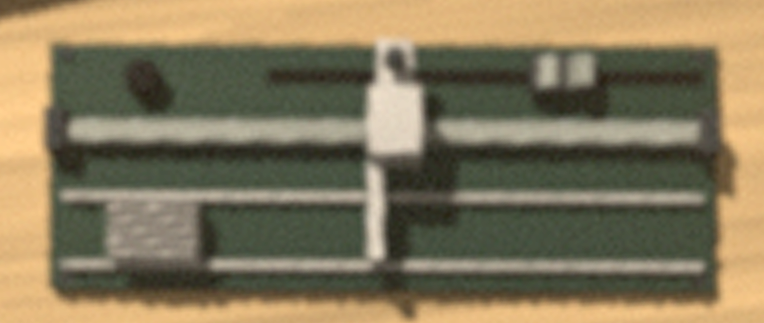

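The ortho picture confirms the fit: the rail lies level, and the index notch at column 567 gives jig y of about 0.125. The stop's rear face is at about -0.009, and the sink spans -0.186 to -0.126. I'll move behind the stop with the fingers shut, closing line along jig x.

>>> step_arm(targets=[{"hand":0,"delta_pos":[100,-165,0],"rotation":[0,0,-0.3]},{"hand":0,"delta_pos":[100,-165,0],"rotation":[0,0,-0.3]},{"hand":0,"delta_pos":[200,-330,0],"rotation":[0,0,-0.6]},{"hand":0,"delta_pos":[200,-330,0],"rotation":[0,0,-0.6]},{"hand":0,"delta_pos":[300,-500,-20],"rotation":[0,0,-0.9]},{"hand":0,"delta_pos":[300,-500,-20],"rotation":[0,0,-0.9]},{"hand":0,"delta_pos":[300,-500,-20],"rotation":[0,0,-0.9]},{"hand":0,"delta_pos":[415,-689,-80],"rotation":[0,0,-1.202]},{"hand":0,"delta_pos":[415,-689,-80],"rotation":[0,0,-1.202]},{"hand":0,"delta_pos":[415,-689,-80],"rotation":[0,0,-1.202]},{"hand":0,"delta_pos":[415,-689,-80],"rotation":[0,0,-1.202]},{"hand":0,"delta_pos":[415,-689,-80],"rotation":[0,0,-1.202]},{"hand":0,"delta_pos":[415,-689,-80],"rotation":[0,0,-1.202]},{"hand":0,"delta_pos":[415,-689,-80],"rotation":[0,0,-1.202]}], squeeze=40)

```text
time_s: 3.5
position: [0.5867, -0.0412, 0.1756]
orientation: [0.001, 0.669, 0.744, -0.001]
wrist_force: [-0.4, -0.0, 0.8]
grip_width: -0.0002
finger_force: 0.0
```

>>> step_arm(targets=[{"hand":0,"delta_pos":[0,0,-45],"rotation":[0,0,0]},{"hand":0,"delta_pos":[0,0,-85],"rotation":[0,0,0]},{"hand":0,"delta_pos":[0,0,-109],"rotation":[0,0,0]},{"hand":0,"delta_pos":[0,0,-109],"rotation":[0,0,0]},{"hand":0,"delta_pos":[0,0,-109],"rotation":[0,0,0]}])

```text
time_s: 4.12
position: [0.5863, -0.0357, 0.0684]
orientation: [0.0, 0.666, 0.746, 0.0]
wrist_force: [0.8, 0.8, 1.1]
grip_width: 0.0002
finger_force: 0.0
```

Run:
```python
from fit import *
o=np.array([.5589,.0065]);yaw=.1129
s=status.sense();print(s["time_s"],s["position"],s["orientation"],s["wrist_force"],tojig(np.array(s["position"]),o,yaw))
P,X,D=cloud("side"); im=ortho("side",P,o,yaw,.05,s=.00068); cv2.imwrite("pics/s2.png",cv2.resize(P[130:290,240:400,::-1],None,fx=3.7,fy=3.7,interpolation=2))
```

```text
4.125 [ 0.5863 -0.0357  0.0684] [0.0003 0.6659 0.746  0.0004] [0.8181 0.8401 1.0955] [ 0.0225 -0.045   0.0684]
```

View pics/s2.png

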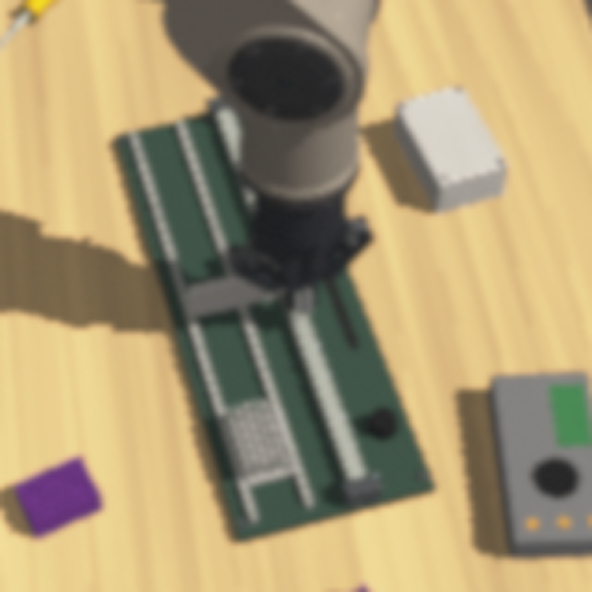

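The shut fingers stand over the rail behind the stop, near (300, 300), and nothing is touching. I'll start the slide and stop short of the hump.

>>> step_arm(targets=[{"hand":0,"delta_pos":[-1.1,9.9,0],"rotation":[0,0,0]},{"hand":0,"delta_pos":[-2,17.9,0],"rotation":[0,0,0]},{"hand":0,"delta_pos":[-2.4,20.9,0],"rotation":[0,0,0]},{"hand":0,"delta_pos":[-2.7,23.8,0],"rotation":[0,0,0]},{"hand":0,"delta_pos":[-3,26.8,0],"rotation":[0,0,0]},{"hand":0,"delta_pos":[-3.5,30.8,0],"rotation":[0,0,0]},{"hand":0,"delta_pos":[-4.1,35.8,0],"rotation":[0,0,0]},{"hand":0,"delta_pos":[-4.7,41.7,0],"rotation":[0,0,0]},{"hand":0,"delta_pos":[-5.4,47.7,0],"rotation":[0,0,0]},{"hand":0,"delta_pos":[-6.1,53.7,0],"rotation":[0,0,0]},{"hand":0,"delta_pos":[-6.8,59.6,0],"rotation":[0,0,0]},{"hand":0,"delta_pos":[-7.4,65.6,0],"rotation":[0,0,0]},{"hand":0,"delta_pos":[-8.1,71.5,0],"rotation":[0,0,0]},{"hand":0,"delta_pos":[-8.8,77.5,0],"rotation":[0,0,0]},{"hand":0,"delta_pos":[-9.5,83.5,0],"rotation":[0,0,0]},{"hand":0,"delta_pos":[-10.1,89.4,0],"rotation":[0,0,0]},{"hand":0,"delta_pos":[-10.8,95.4,0],"rotation":[0,0,0]},{"hand":0,"delta_pos":[-11.3,99.4,0],"rotation":[0,0,0]},{"hand":0,"delta_pos":[-11.3,99.4,0],"rotation":[0,0,0]},{"hand":0,"delta_pos":[-11.3,99.4,0],"rotation":[0,0,0]}])

```text
time_s: 6.68
position: [0.5747, 0.0635, 0.0674]
orientation: [0.0, 0.666, 0.746, 0.0]
wrist_force: [-0.3, 0.7, 0.4]
grip_width: -0.0001
finger_force: 0.0
```

Run:
```python
from fit import *
o=np.array([.5589,.0065]);yaw=.1129
s=status.sense();print(s["time_s"],s["wrist_force"],tojig(np.array(s["position"]),o,yaw))
for cam in("side","top"):
    P,X,D=cloud(cam); J=tojig(X,o,yaw); x,y,z=np.moveaxis(J,-1,0)
    for n,m in(("arm",(z>.038)&(z<.056)&(x<-.015)&(x>-.07)&(y>.03)&(y<.2)),("knob",(z>.055)&(z<.08)&(x>.05)&(x<.075)&(y>.05)&(y<.2)),("index",(z>.02)&(z<.036)&(x>.048)&(x<.076)&(y>.06)&(y<.18))):
        q=J[m&(D>0)]; print(cam,n,len(q),*(np.percentile(q,[3,50,97],axis=0) if len(q) else []))
    if cam=="side": cv2.imwrite("pics/s3.png",cv2.resize(P[120:240,260:380,::-1],None,fx=4.9,fy=4.9,interpolation=2))
```

```text
6.675 [-0.3265  0.6953  0.3818] [0.0221 0.0548 0.0674]
side arm 75 [-0.0689  0.0637  0.0386] [-0.0437  0.0677  0.0482] [-0.018   0.0736  0.0547]
side knob 3 [0.0675 0.0721 0.0584] [0.0714 0.0743 0.0594] [0.0716 0.0751 0.0633]
side index 0
top arm 0
top knob 0
top index 0
```

View pics/s3.png

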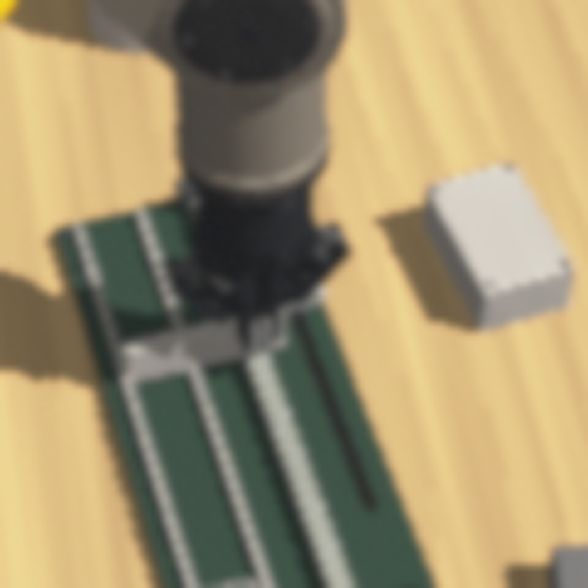

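The stop followed by about 75 mm with its arm still over the channel, and the pin is roughly 38 mm short of the notch. I'll advance a bit more, then go in small force-watched steps.

>>> step_arm(targets=[{"hand":0,"delta_pos":[-0.6,5,0],"rotation":[0,0,0]},{"hand":0,"delta_pos":[-1.2,10,0],"rotation":[0,0,0]},{"hand":0,"delta_pos":[-1.8,16,0],"rotation":[0,0,0]},{"hand":0,"delta_pos":[-2.4,21,0],"rotation":[0,0,0]},{"hand":0,"delta_pos":[-2.5,22,0],"rotation":[0,0,0]}])

```text
time_s: 7.4
position: [0.572, 0.086, 0.0673]
orientation: [-0.0, 0.666, 0.746, 0.0]
wrist_force: [0.6, -0.5, -0.2]
grip_width: 0.0002
finger_force: 0.8
```

>>> step_arm(targets=[{"hand":0,"delta_pos":[-0.1,1,0],"rotation":[0,0,0]},{"hand":0,"delta_pos":[-0.2,2,0],"rotation":[0,0,0]}])

```text
time_s: 7.65
position: [0.5718, 0.0872, 0.0673]
orientation: [0.0, 0.666, 0.746, -0.0]
wrist_force: [0.1, -1.8, 0.5]
grip_width: -0.0001
finger_force: 1.1
```

>>> step_arm(targets=[{"hand":0,"delta_pos":[-0.1,1,0],"rotation":[0,0,0]},{"hand":0,"delta_pos":[-0.2,2,0],"rotation":[0,0,0]}])

```text
time_s: 7.9
position: [0.5716, 0.0889, 0.0673]
orientation: [0.0, 0.666, 0.746, -0.0]
wrist_force: [-0.7, -4.7, -0.1]
grip_width: -0.0003
finger_force: 2.6
```

>>> step_arm(targets=[{"hand":0,"delta_pos":[-0.1,1,0],"rotation":[0,0,0]},{"hand":0,"delta_pos":[-0.2,2,0],"rotation":[0,0,0]}])

```text
time_s: 8.15
position: [0.5714, 0.0908, 0.0673]
orientation: [0.0, 0.666, 0.746, -0.0]
wrist_force: [-0.0, -5.7, 2.0]
grip_width: 0.0
finger_force: 2.7
```

>>> step_arm(targets=[{"hand":0,"delta_pos":[-0.1,1,0],"rotation":[0,0,0]},{"hand":0,"delta_pos":[-0.1,1,0],"rotation":[0,0,0]}])

```text
time_s: 8.4
position: [0.5712, 0.092, 0.0673]
orientation: [0.0, 0.666, 0.746, -0.0]
wrist_force: [-0.2, -3.9, 1.8]
grip_width: 0.0001
finger_force: 2.4
```

>>> step_arm(targets=[{"hand":0,"delta_pos":[-0.1,1,0],"rotation":[0,0,0]},{"hand":0,"delta_pos":[-0.1,1,0],"rotation":[0,0,0]}])

```text
time_s: 8.65
position: [0.5711, 0.0931, 0.0673]
orientation: [-0.0, 0.666, 0.746, -0.0]
wrist_force: [-0.8, -4.7, 1.3]
grip_width: 0.0001
finger_force: 2.4
```

>>> step_arm(targets=[{"hand":0,"delta_pos":[-0.1,1,0],"rotation":[0,0,0]},{"hand":0,"delta_pos":[-0.1,1,0],"rotation":[0,0,0]}])

```text
time_s: 8.9
position: [0.5709, 0.0944, 0.0673]
orientation: [-0.0, 0.666, 0.746, -0.0]
wrist_force: [-1.2, -3.2, 0.8]
grip_width: -0.0003
finger_force: 1.9
```

>>> step_arm(targets=[{"hand":0,"delta_pos":[-0.1,1,0],"rotation":[0,0,0]},{"hand":0,"delta_pos":[-0.1,1,0],"rotation":[0,0,0]}])

```text
time_s: 9.15
position: [0.5709, 0.0958, 0.0672]
orientation: [-0.0, 0.666, 0.746, 0.0]
wrist_force: [-1.0, -1.5, -0.1]
grip_width: 0.0002
finger_force: 0.8
```

>>> step_arm(targets=[{"hand":0,"delta_pos":[-0.1,1,0],"rotation":[0,0,0]},{"hand":0,"delta_pos":[-0.1,1,0],"rotation":[0,0,0]}])

```text
time_s: 9.4
position: [0.571, 0.097, 0.0673]
orientation: [-0.0, 0.666, 0.746, 0.0]
wrist_force: [-0.1, -0.2, 0.7]
grip_width: -0.0003
finger_force: 0.0
```

>>> step_arm(targets=[{"hand":0,"delta_pos":[-0.1,1,0],"rotation":[0,0,0]},{"hand":0,"delta_pos":[-0.1,1,0],"rotation":[0,0,0]}])

```text
time_s: 9.65
position: [0.5709, 0.0977, 0.0673]
orientation: [-0.0, 0.666, 0.746, 0.0]
wrist_force: [-0.7, 0.5, -0.7]
grip_width: 0.0001
finger_force: 0.0
```

>>> step_arm(targets=[{"hand":0,"delta_pos":[-0.1,1,0],"rotation":[0,0,0]},{"hand":0,"delta_pos":[-0.1,1,0],"rotation":[0,0,0]}])

```text
time_s: 9.9
position: [0.5707, 0.0985, 0.0673]
orientation: [-0.0, 0.666, 0.746, 0.0]
wrist_force: [-0.6, -0.4, -0.3]
grip_width: 0.0002
finger_force: 0.0
```

The force has dropped to zero, so the pin fell ahead of the finger. I'll feel forward gently for the seated stop.

>>> step_arm(targets=[{"hand":0,"delta_pos":[-0.1,1,0],"rotation":[0,0,0]},{"hand":0,"delta_pos":[-0.1,1,0],"rotation":[0,0,0]}])

```text
time_s: 10.15
position: [0.5706, 0.0995, 0.0673]
orientation: [-0.0, 0.666, 0.746, -0.0]
wrist_force: [-0.7, 0.9, -0.8]
grip_width: 0.0001
finger_force: 0.0
```

>>> step_arm(targets=[{"hand":0,"delta_pos":[-0.1,1,0],"rotation":[0,0,0]},{"hand":0,"delta_pos":[-0.1,1,0],"rotation":[0,0,0]}])

```text
time_s: 10.4
position: [0.5705, 0.1005, 0.0673]
orientation: [-0.0, 0.666, 0.746, -0.0]
wrist_force: [0.3, -0.5, 0.1]
grip_width: 0.0003
finger_force: 0.0
```

>>> step_arm(targets=[{"hand":0,"delta_pos":[-0.1,1,0],"rotation":[0,0,0]},{"hand":0,"delta_pos":[-0.1,1,0],"rotation":[0,0,0]}])

```text
time_s: 10.65
position: [0.5704, 0.1015, 0.0673]
orientation: [-0.0, 0.666, 0.746, 0.0]
wrist_force: [-0.4, 0.8, 0.3]
grip_width: 0.0
finger_force: 0.0
```

>>> step_arm(targets=[{"hand":0,"delta_pos":[-0.1,0.7,0],"rotation":[0,0,0]},{"hand":0,"delta_pos":[-0.1,0.7,0],"rotation":[0,0,0]}])

```text
time_s: 10.9
position: [0.5703, 0.1022, 0.0673]
orientation: [-0.0, 0.666, 0.746, 0.0]
wrist_force: [-0.5, -0.2, 0.1]
grip_width: -0.0
finger_force: 0.0
```

No resistance, so the stop should be lying in the notch. I'll back off, go up and over to behind the sink, then check with the cameras.

>>> step_arm(targets=[{"hand":0,"delta_pos":[3,-30,0],"rotation":[0,0,0]},{"hand":0,"delta_pos":[5,-50,0],"rotation":[0,0,0]},{"hand":0,"delta_pos":[5,-50,50],"rotation":[0,0,0]},{"hand":0,"delta_pos":[5,-60,100],"rotation":[0,0,0]},{"hand":0,"delta_pos":[-5,-110,110],"rotation":[0,0,0]},{"hand":0,"delta_pos":[-10,-165,110],"rotation":[0,0,0]},{"hand":0,"delta_pos":[-20,-220,110],"rotation":[0,0,0]},{"hand":0,"delta_pos":[-26,-275,110],"rotation":[0,0,0]},{"hand":0,"delta_pos":[-31,-324,110],"rotation":[0,0,0]},{"hand":0,"delta_pos":[-31,-324,110],"rotation":[0,0,0]},{"hand":0,"delta_pos":[-31,-324,110],"rotation":[0,0,0]}])

```text
time_s: 12.28
position: [0.5392, -0.2219, 0.1772]
orientation: [-0.0, 0.666, 0.746, 0.0]
wrist_force: [1.9, -0.1, -0.7]
grip_width: -0.0001
finger_force: 0.0
```

```bash
cat > chk.py <<'E'
import sys
from fit import *
o=np.array([.5589,.0065]);yaw=.1129
s=status.sense();print(s["time_s"],s["wrist_force"],s["position"],tojig(np.array(s["position"]),o,yaw))
for cam in("side","top"):
    P,X,D=cloud(cam); J=tojig(X,o,yaw); x,y,z=np.moveaxis(J,-1,0)
    for n,m in(("arm",(z>.038)&(z<.056)&(x<-.015)&(x>-.07)&(y>.08)&(y<.15)),("blk",(z>.058)&(z<.08)&(x>-.002)&(x<.045)&(y>.05)&(y<.2)),("knob",(z>.055)&(z<.09)&(x>.05)&(x<.075)&(y>.05)&(y<.2)),("index",(z>.02)&(z<.036)&(x>.048)&(x<.076)&(y>.06)&(y<.18)),("sink",(z>.03)&(z<.05)&(x<-.02)&(x>-.07)&(y<.09)&(y>-.25))):
        q=J[m&(D>0)]; print(cam,n,len(q),*(np.percentile(q,[3,50,97],axis=0) if len(q) else []))
    if cam=="top": cv2.imwrite("pics/"+sys.argv[1],np.clip(ortho(cam,P,o,yaw,.045,s=.00068)[:,:,::-1]*1.8,0,255))
    else: cv2.imwrite("pics/s_"+sys.argv[1],cv2.resize(P[120:290,240:400,::-1],None,fx=3.5,fy=3.5,interpolation=2))
E
python3 chk.py o4.png
```

```text
12.275 [ 1.8568 -0.1138 -0.7038] [ 0.5392 -0.2219  0.1772] [-0.0453 -0.2247  0.1772]
side arm 14 [-0.0696  0.1025  0.0408] [-0.0652  0.1066  0.0464] [-0.0585  0.1135  0.0509]
side blk 0
side knob 0
side index 0
side sink 102 [-0.0661 -0.1866  0.0312] [-0.0504 -0.1691  0.0402] [-0.0273 -0.135   0.0462]
top arm 75 [-0.0669  0.1063  0.042 ] [-0.0422  0.1109  0.0509] [-0.0167  0.1157  0.0545]
top blk 229 [-0.0008  0.107   0.0631] [0.0209 0.1242 0.0689] [0.0432 0.1416 0.074 ]
top knob 77 [0.0515 0.1136 0.0567] [0.0606 0.124  0.0627] [0.074  0.1362 0.0779]
top index 43 [0.0502 0.1021 0.0239] [0.0631 0.1086 0.031 ] [0.0727 0.1474 0.0345]
top sink 117 [-0.0637 -0.1658  0.0314] [-0.0396 -0.1418  0.0414] [-0.0243 -0.1253  0.0477][ WARN:0@1.842] global loadsave.cpp:1063 imwrite_ Unsupported depth image for selected encoder is fallbacked to CV_8U.
```

View pics/o4.png

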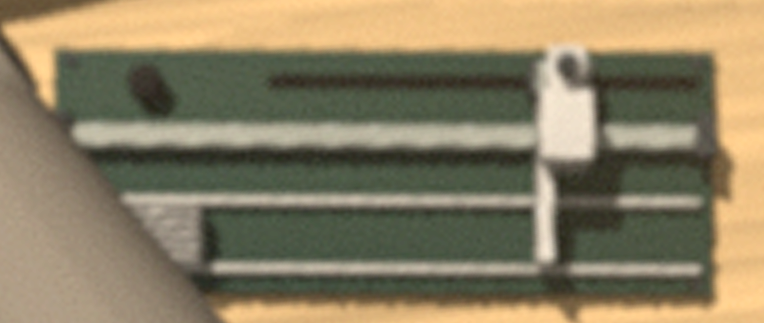

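The stop moved 114 mm to pin y of about 0.124, which matches the notch (0.123 ± 2 mm). The knob height is unchanged and the face agrees with the hump-plus-6 mm estimate. The sink is still at about columns 110–205, partly hidden by the arm. I'll descend behind it.

>>> step_arm(targets=[{"hand":0,"delta_pos":[0,0,-50],"rotation":[0,0,0]},{"hand":0,"delta_pos":[0,0,-95],"rotation":[0,0,0]},{"hand":0,"delta_pos":[0,0,-120],"rotation":[0,0,0]},{"hand":0,"delta_pos":[0,0,-128],"rotation":[0,0,0]},{"hand":0,"delta_pos":[0,0,-128],"rotation":[0,0,0]},{"hand":0,"delta_pos":[0,0,-128],"rotation":[0,0,0]}])

```text
time_s: 13.12
position: [0.54, -0.2219, 0.0505]
orientation: [0.001, 0.666, 0.746, 0.0]
wrist_force: [0.6, -0.3, 1.2]
grip_width: -0.0002
finger_force: 0.0
```

>>> step_arm(targets=[{"hand":0,"delta_pos":[-0.9,7.9,0],"rotation":[0,0,0]},{"hand":0,"delta_pos":[-1.9,16.9,0],"rotation":[0,0,0]},{"hand":0,"delta_pos":[-2.3,19.9,0],"rotation":[0,0,0]},{"hand":0,"delta_pos":[-2.5,21.9,0],"rotation":[0,0,0]},{"hand":0,"delta_pos":[-2.7,23.8,0],"rotation":[0,0,0]},{"hand":0,"delta_pos":[-2.9,25.8,0],"rotation":[0,0,0]},{"hand":0,"delta_pos":[-3.2,27.8,0],"rotation":[0,0,0]},{"hand":0,"delta_pos":[-3.4,29.8,0],"rotation":[0,0,0]},{"hand":0,"delta_pos":[-3.7,32.8,0],"rotation":[0,0,0]},{"hand":0,"delta_pos":[-4.1,35.8,0],"rotation":[0,0,0]},{"hand":0,"delta_pos":[-4.5,39.7,0],"rotation":[0,0,0]}])

```text
time_s: 14.5
position: [0.5348, -0.182, 0.0493]
orientation: [-0.0, 0.666, 0.746, -0.0]
wrist_force: [0.7, -0.4, -1.1]
grip_width: 0.0002
finger_force: 0.3
```

Contact is light, as expected. I'll continue at 40 mm/s.

>>> step_arm(targets=[{"hand":0,"delta_pos":[-0.6,5,0],"rotation":[0,0,0]},{"hand":0,"delta_pos":[-1.1,9.9,0],"rotation":[0,0,0]},{"hand":0,"delta_pos":[-1.7,14.9,0],"rotation":[0,0,0]},{"hand":0,"delta_pos":[-2.3,19.9,0],"rotation":[0,0,0]},{"hand":0,"delta_pos":[-2.8,24.8,0],"rotation":[0,0,0]},{"hand":0,"delta_pos":[-3.4,29.8,0],"rotation":[0,0,0]},{"hand":0,"delta_pos":[-3.9,34.8,0],"rotation":[0,0,0]},{"hand":0,"delta_pos":[-4.5,39.7,0],"rotation":[0,0,0]},{"hand":0,"delta_pos":[-5.1,44.7,0],"rotation":[0,0,0]},{"hand":0,"delta_pos":[-5.6,49.7,0],"rotation":[0,0,0]},{"hand":0,"delta_pos":[-6.2,54.6,0],"rotation":[0,0,0]},{"hand":0,"delta_pos":[-6.8,59.6,0],"rotation":[0,0,0]},{"hand":0,"delta_pos":[-7.3,64.6,0],"rotation":[0,0,0]},{"hand":0,"delta_pos":[-7.9,69.6,0],"rotation":[0,0,0]},{"hand":0,"delta_pos":[-8.5,74.5,0],"rotation":[0,0,0]},{"hand":0,"delta_pos":[-9,79.5,0],"rotation":[0,0,0]},{"hand":0,"delta_pos":[-9.6,84.5,0],"rotation":[0,0,0]},{"hand":0,"delta_pos":[-10.1,89.4,0],"rotation":[0,0,0]},{"hand":0,"delta_pos":[-10.7,94.4,0],"rotation":[0,0,0]},{"hand":0,"delta_pos":[-11.3,99.4,0],"rotation":[0,0,0]}])

```text
time_s: 17.0
position: [0.5235, -0.0825, 0.0493]
orientation: [-0.0, 0.666, 0.746, -0.0]
wrist_force: [-0.0, -0.7, -0.0]
grip_width: 0.0001
finger_force: 0.3
```

>>> step_arm(targets=[{"hand":0,"delta_pos":[-0.6,5,0],"rotation":[0,0,0]},{"hand":0,"delta_pos":[-1.1,9.9,0],"rotation":[0,0,0]},{"hand":0,"delta_pos":[-1.7,14.9,0],"rotation":[0,0,0]},{"hand":0,"delta_pos":[-2.3,19.9,0],"rotation":[0,0,0]},{"hand":0,"delta_pos":[-2.8,24.8,0],"rotation":[0,0,0]},{"hand":0,"delta_pos":[-3.4,29.8,0],"rotation":[0,0,0]},{"hand":0,"delta_pos":[-3.9,34.8,0],"rotation":[0,0,0]},{"hand":0,"delta_pos":[-4.5,39.7,0],"rotation":[0,0,0]},{"hand":0,"delta_pos":[-5.1,44.7,0],"rotation":[0,0,0]},{"hand":0,"delta_pos":[-5.6,49.7,0],"rotation":[0,0,0]},{"hand":0,"delta_pos":[-6.2,54.6,0],"rotation":[0,0,0]},{"hand":0,"delta_pos":[-6.8,59.6,0],"rotation":[0,0,0]},{"hand":0,"delta_pos":[-7.3,64.6,0],"rotation":[0,0,0]},{"hand":0,"delta_pos":[-7.9,69.6,0],"rotation":[0,0,0]},{"hand":0,"delta_pos":[-8.5,74.5,0],"rotation":[0,0,0]},{"hand":0,"delta_pos":[-9,79.5,0],"rotation":[0,0,0]},{"hand":0,"delta_pos":[-9.6,84.5,0],"rotation":[0,0,0]},{"hand":0,"delta_pos":[-10.1,89.4,0],"rotation":[0,0,0]},{"hand":0,"delta_pos":[-10.7,94.4,0],"rotation":[0,0,0]},{"hand":0,"delta_pos":[-10.7,94.4,0],"rotation":[0,0,0]}])

```text
time_s: 19.5
position: [0.5128, 0.0121, 0.0493]
orientation: [-0.0, 0.666, 0.746, 0.0]
wrist_force: [0.0, -0.6, -0.4]
grip_width: -0.0001
finger_force: 0.0
```

```bash
python3 chk.py o5.png 2>/dev/null
```

```text
19.5 [ 0.0315 -0.6421 -0.3934] [0.5128 0.0121 0.0493] [-0.0452  0.0108  0.0493]
side arm 0
side blk 44 [0.0221 0.1028 0.0585] [0.035  0.1121 0.0671] [0.0435 0.1371 0.0726]
side knob 46 [0.0509 0.1094 0.0551] [0.0598 0.1183 0.0612] [0.0722 0.1322 0.0774]
side index 44 [0.0495 0.0972 0.0214] [0.0606 0.1097 0.0309] [0.0698 0.1266 0.0355]
side sink 37 [-0.0631 -0.0021  0.0322] [-0.0488  0.0041  0.0411] [-0.0277  0.0453  0.0488]
top arm 0
top blk 226 [-0.0006  0.1073  0.0637] [0.021  0.1244 0.0691] [0.0435 0.1414 0.0737]
top knob 76 [0.0508 0.1137 0.056 ] [0.0611 0.124  0.0623] [0.0741 0.1362 0.0773]
top index 42 [0.0507 0.1018 0.0217] [0.0628 0.1082 0.03  ] [0.0721 0.1473 0.0352]
top sink 1 [-0.0669 -0.1532  0.0301] [-0.0669 -0.1532  0.0301] [-0.0669 -0.1532  0.0301]
```

View pics/s_o5.png

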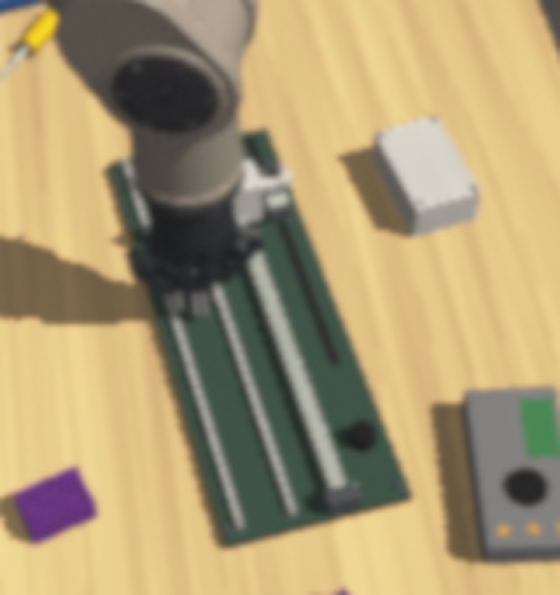

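The sink is hidden ahead of the fingers, which stand at (185, 300) in the channel. The stop hasn't moved (0.124). About 22 mm remain.

>>> step_arm(targets=[{"hand":0,"delta_pos":[-0.3,3,0],"rotation":[0,0,0]},{"hand":0,"delta_pos":[-0.7,6,0],"rotation":[0,0,0]},{"hand":0,"delta_pos":[-1,9,0],"rotation":[0,0,0]},{"hand":0,"delta_pos":[-1.4,12,0],"rotation":[0,0,0]},{"hand":0,"delta_pos":[-1.7,15,0],"rotation":[0,0,0]},{"hand":0,"delta_pos":[-1.9,17,0],"rotation":[0,0,0]},{"hand":0,"delta_pos":[-2,18,0],"rotation":[0,0,0]}])

```text
time_s: 20.48
position: [0.5108, 0.0297, 0.0493]
orientation: [-0.0, 0.666, 0.746, -0.0]
wrist_force: [0.3, -2.4, 1.7]
grip_width: -0.0002
finger_force: 0.9
```

>>> step_arm(targets=[{"hand":0,"delta_pos":[-0.1,0.5,0],"rotation":[0,0,0]},{"hand":0,"delta_pos":[-0.1,1,0],"rotation":[0,0,0]},{"hand":0,"delta_pos":[-0.1,1,0],"rotation":[0,0,0]}])

```text
time_s: 20.85
position: [0.5107, 0.0306, 0.0493]
orientation: [-0.0, 0.666, 0.746, -0.0]
wrist_force: [-1.0, -1.3, 1.4]
grip_width: -0.0001
finger_force: 0.7
```

>>> step_arm(targets=[{"hand":0,"delta_pos":[-0.1,0.5,0],"rotation":[0,0,0]},{"hand":0,"delta_pos":[-0.1,1,0],"rotation":[0,0,0]},{"hand":0,"delta_pos":[-0.1,1,0],"rotation":[0,0,0]}])

```text
time_s: 21.22
position: [0.5105, 0.0317, 0.0493]
orientation: [-0.0, 0.666, 0.746, -0.0]
wrist_force: [-1.3, -0.9, 0.8]
grip_width: -0.0001
finger_force: 0.6
```

>>> step_arm(targets=[{"hand":0,"delta_pos":[-0.1,0.5,0],"rotation":[0,0,0]},{"hand":0,"delta_pos":[-0.1,1,0],"rotation":[0,0,0]},{"hand":0,"delta_pos":[-0.1,1,0],"rotation":[0,0,0]}])

```text
time_s: 21.6
position: [0.5104, 0.0326, 0.0493]
orientation: [-0.0, 0.666, 0.746, -0.0]
wrist_force: [-1.4, -1.1, 1.3]
grip_width: 0.0
finger_force: 0.6
```

```bash
python3 chk.py o6.png 2>/dev/null|grep -E "^21|blk|knob|arm|sink"
```

```text
21.6 [-1.3854 -1.0677  1.2781] [0.5104 0.0326 0.0493] [-0.0452  0.0314  0.0493]
side arm 0
side blk 78 [0.0109 0.1034 0.0598] [0.0292 0.1158 0.0671] [0.0422 0.1386 0.0721]
side knob 48 [0.0506 0.1091 0.0554] [0.0597 0.1184 0.0617] [0.0727 0.1318 0.0743]
side sink 34 [-0.0656  0.0193  0.0313] [-0.0501  0.0231  0.0397] [-0.036   0.073   0.0479]
top arm 0
top blk 110 [0.0017 0.1202 0.0649] [0.0266 0.1336 0.0694] [0.0427 0.1418 0.0741]
top knob 79 [0.051  0.1136 0.0556] [0.0612 0.124  0.0627] [0.074  0.1363 0.0764]
top sink 1 [-0.0214 -0.1494  0.0309] [-0.0214 -0.1494  0.0309] [-0.0214 -0.1494  0.0309]
```

>>> step_arm(targets=[{"hand":0,"delta_pos":[-0.1,0.5,0],"rotation":[0,0,0]},{"hand":0,"delta_pos":[-0.1,0.5,0],"rotation":[0,0,0]}])

```text
time_s: 21.95
position: [0.5104, 0.0332, 0.0493]
orientation: [-0.0, 0.666, 0.746, 0.0]
wrist_force: [-0.6, -1.3, 1.1]
grip_width: 0.0001
finger_force: 0.5
```

>>> step_arm(targets=[{"hand":0,"delta_pos":[-0.1,0.5,0],"rotation":[0,0,0]},{"hand":0,"delta_pos":[-0.1,0.8,0],"rotation":[0,0,0]},{"hand":0,"delta_pos":[-0.1,0.8,0],"rotation":[0,0,0]}])

```text
time_s: 22.32
position: [0.5103, 0.034, 0.0493]
orientation: [-0.0, 0.666, 0.746, -0.0]
wrist_force: [-0.1, -0.9, -0.8]
grip_width: -0.0002
finger_force: 0.3
```

>>> step_arm(targets=[{"hand":0,"delta_pos":[-0.1,0.5,0],"rotation":[0,0,0]},{"hand":0,"delta_pos":[-0.1,0.8,0],"rotation":[0,0,0]},{"hand":0,"delta_pos":[-0.1,0.8,0],"rotation":[0,0,0]}])

```text
time_s: 22.7
position: [0.5102, 0.0348, 0.0493]
orientation: [-0.0, 0.666, 0.746, 0.0]
wrist_force: [0.7, 0.2, -0.1]
grip_width: -0.0001
finger_force: 0.2
```

>>> step_arm(targets=[{"hand":0,"delta_pos":[-0.1,0.5,0],"rotation":[0,0,0]},{"hand":0,"delta_pos":[-0.1,0.8,0],"rotation":[0,0,0]},{"hand":0,"delta_pos":[-0.1,0.8,0],"rotation":[0,0,0]}])

```text
time_s: 23.08
position: [0.5101, 0.0356, 0.0493]
orientation: [-0.0, 0.666, 0.746, 0.0]
wrist_force: [-0.6, -0.7, -0.4]
grip_width: -0.0001
finger_force: 0.2
```

>>> step_arm(targets=[{"hand":0,"delta_pos":[-0.1,0.5,0],"rotation":[0,0,0]},{"hand":0,"delta_pos":[-0.1,0.8,0],"rotation":[0,0,0]},{"hand":0,"delta_pos":[-0.1,0.8,0],"rotation":[0,0,0]}])

```text
time_s: 23.45
position: [0.51, 0.036, 0.0493]
orientation: [0.0, 0.666, 0.746, -0.0]
wrist_force: [0.1, -4.7, -0.6]
grip_width: 0.0005
finger_force: 2.3
```

There is firm contact at 4.7 N, at the predicted place (TCP jig y 0.0348). I'll back off, lift clear and check.

>>> step_arm(targets=[{"hand":0,"delta_pos":[0.3,-3,0],"rotation":[0,0,0]},{"hand":0,"delta_pos":[2,-15,0],"rotation":[0,0,0]},{"hand":0,"delta_pos":[5,-45,0],"rotation":[0,0,0]},{"hand":0,"delta_pos":[7,-60,20],"rotation":[0,0,0]},{"hand":0,"delta_pos":[7,-70,70],"rotation":[0,0,0]},{"hand":0,"delta_pos":[7,-100,120],"rotation":[0,0,0]},{"hand":0,"delta_pos":[7,-150,140],"rotation":[0,0,0]},{"hand":0,"delta_pos":[7,-200,140],"rotation":[0,0,0]},{"hand":0,"delta_pos":[7,-250,140],"rotation":[0,0,0]},{"hand":0,"delta_pos":[7,-280,140],"rotation":[0,0,0]},{"hand":0,"delta_pos":[7,-280,140],"rotation":[0,0,0]},{"hand":0,"delta_pos":[7,-280,140],"rotation":[0,0,0]}])

```text
time_s: 24.95
position: [0.5168, -0.2436, 0.1891]
orientation: [-0.0, 0.666, 0.746, 0.0]
wrist_force: [-0.7, 0.7, -0.8]
grip_width: -0.0002
finger_force: 0.0
```

```bash
python3 chk.py o7.png 2>/dev/null
```

```text
24.95 [-0.7399  0.6704 -0.7993] [ 0.5168 -0.2436  0.1891] [-0.07   -0.2437  0.1891]
side arm 0
side blk 0
side knob 0
side index 0
side sink 0
top arm 141 [-0.0645  0.0819  0.0387] [-0.0412  0.1067  0.0467] [-0.0191  0.1158  0.0544]
top blk 229 [-0.0009  0.1074  0.0629] [0.0207 0.1252 0.0689] [0.0429 0.1418 0.0737]
top knob 75 [0.052  0.1135 0.0566] [0.0607 0.1237 0.0633] [0.074  0.1363 0.0776]
top index 46 [0.05   0.1023 0.026 ] [0.0632 0.1085 0.0309] [0.073  0.1471 0.0358]
top sink 151 [-0.0635  0.0469  0.031 ] [-0.0462  0.0678  0.0411] [-0.0237  0.0887  0.0474]
```

View pics/o7.png

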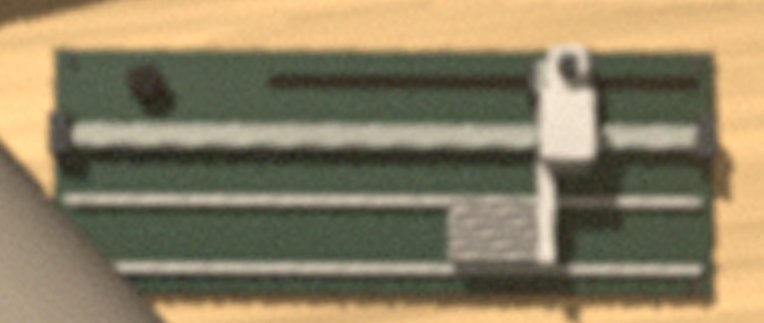

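The sink at columns 448–538 abuts the stop's arm at 538–555. The stop is still at 0.124, the dial knob hasn't moved, and the arm is clear, so I'm handing in.

```bash
python3 -c "
from rig import workorder
print(workorder.sign_off())"
```

```text
the job is handed in; nothing more can be done
None
```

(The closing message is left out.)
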